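Size a bending segment on the slot gauge

TASK

Take the bending-tool segment that stands alone at one end of the wooden stand and size its tang on the steel slot gauge: starting at the narrowest slot, offer the tang gently to each slot in turn, touching but not forcing it, and in the first slot that takes it lower it fully home, head flat on the gauge, before you let go and leave it there. Leave the other two segments and everything else on the bench where they are.

Things in the scene. Friction and masses are not known exactly. Their poses are not given: they have to be found in the camera images.
- head_a (a point): centre of the head of one of three like-looking steel bending-tool segments (about 0.42 kg). Head: upright block 40 (its x) x 28 (its y) x 50 mm high, this point half-way up; on top an 8 mm high, 10 mm wide ridge along x. Below the head a centred flat tang, 30 mm long, 26 mm wide (x) and 6, 9.5 or 13 mm thick (y): each segment another, not known which, hidden in the stand
- head_b (a point): centre of the head of the second segment, same shape as head_a but for its tang. In the stand every head rests flat on the stand's top, square to it. The segment to handle is whichever of the three stands at the lone pocket
- head_c (a point): centre of the head of the third segment, same shape as head_a but for its tang. The two that do not stand at the lone pocket must stay
- lone_pocket (a point): mouth, on top, of the single pocket that stands apart at the -y end of the wooden stand (block 60 x 200 x 55 mm, three pockets along its y; the lone one 90 and 140 mm from the two others). Axes as the stand's: y along the row, z up
- gauge: dark steel slot gauge, block 60 (x) x 168 (y) x 45 mm, origin under its centre, 10 mm up on rubber feet (top at 55 mm; sinks about 1 mm per 4 N). Five slots at y = -60, -30, 0, 30, 60 mm, widening; mouths chamfered 1 mm. A tang goes in with its thickness along y, either way round: 1.5 mm play in its own slot, 2 mm too thick for the one before. Refused, the head stops 30 mm above home; home is head flat on top
- slot1 (a point): centre of the mouth of slot 1 of the gauge, on its top face; the slot is 4 mm wide along the gauge's y, 32 mm along its x, 36 mm deep (narrowest; takes none of the tangs)
- slot2 (a point): centre of the mouth of slot 2 of the gauge, on its top face; the slot is 7.5 mm wide along the gauge's y, 32 mm along its x, 36 mm deep
- slot3 (a point): centre of the mouth of slot 3 of the gauge, on its top face; the slot is 11 mm wide along the gauge's y, 32 mm along its x, 36 mm deep
- slot4 (a point): centre of the mouth of slot 4 of the gauge, on its top face; the slot is 14.5 mm wide along the gauge's y, 32 mm along its x, 36 mm deep
- slot5 (a point): centre of the mouth of slot 5 of the gauge, on its top face; the slot is 18 mm wide along the gauge's y, 32 mm along its x, 36 mm deep (too loose for all)
- spray_can: bystander, loose: green can, 54 mm across, 140 mm tall; origin at the centre of its underside
- offcut: bystander, loose: aluminium offcut lying flat, 90 x 50 x 6 mm; origin under its centre
- hammer: bystander, loose: hammer lying flat, origin near its middle
- collar: bystander, loose: steel ring 48 mm across, 16 mm high, origin under its centre
- tape_roll: bystander, loose: yellow roll 90 mm across, 24 mm high, origin under its centre
- jar: bystander, loose: amber jar 64 mm across, 85 mm tall, origin under its centre
- wrench: bystander, loose: wrench lying flat, origin near its middle
Mind the look-alikes: they are no part of the job. Of the things shaped like the part that bears lone_pocket, the wooden one is meant.

How it is judged:
By the outcome, as a careful person would: the job done as asked, in the order asked, and still so for the second after the job is handed in, with the robot touching nothing.
It also fails if it takes over 72 s, if anything falls off the work surface, if the arm or the gripper's body presses on something with over 40 N, if the wrist force passes 120 N, or if a joint passes its speed limit or range.

ROBOT

A 6-joint arm with a two-finger parallel gripper is mounted at the origin on the work surface. World frame = base frame: x ahead of the robot, y to its left, z up, the work surface at z = 0. Lengths are in mm, angles in rad, forces in N, time in s.
With the tool pointing down it reaches from about 300 to 775 mm from the base axis. Payload 14.6 kg.
Tool frame: the origin (TCP) lies on the centre line of the jaws, within the pads' length; the fingertips stand 8 mm ahead of it and the grasp point (between the pads) lies 11 mm behind it; z points along the fingers, y is the direction in which the jaws open and shut (so a half turn about z gives the same grasp; the last joint's range is limited). The gripper opens to 94 mm and grips with 3 to 60 N. Pads are 16 mm wide; open, the fingers measure 119 mm over their backs; the gripper's body (75 mm by 177 mm) begins 78 mm behind the grasp point.
Start: joints at [-0.067, 0.3, 1.521, -0, 1.321, -0.067], TCP at [549.99, -0.002, 213.446] pointing down, gripper open.
Joint ranges: [-3.03, 3.03], [-0.79, 2.21], [0.23, 2.52], [-1.04, 4.18], [0, 3.07], [-2.55, 2.55]. Speed limits (rad/s): [2.22, 2.22, 2.57, 3.14, 3.14, 3.14].

INTERFACE

Orientations are given as [roll, pitch, yaw] about the fixed x, y, z axes, in that order (R = Rz(yaw) Ry(pitch) Rx(roll)).
In Python, from cell import read_state, cams, manip gives the robot as it stands.
- The arm moves only by the shell command python3 -m handwheel 'ROWS' [OPENING] [FORCE]. ROWS is JSON, a list of rows, each a list of 4 numbers: the shift along the tool's x, y, z in m, then the turn about the tool's z in degrees. In form: [[dx, dy, dz, turn], ...]. A call has 1 to 5 rows; each row is the pose to reach, as a shift and turn from the pose measured when the call began, along the tool's axes at that moment; what a row does not reach only later rows make up. A row lasts 1/8 s, in which the tool goes at most 62.5 mm and 10.7 degrees, less where a joint would pass 70% of its speed; a pose out of reach is approached as far as the arm can. A call with a gripper value outside its range is refused whole. OPENING is the closure, from 0 (fully open) to 1 (shut), set as the call begins (- or left out, the last holds). The fingers move at their own pace and stop on an object; FORCE is the grip in N (left out, the last holds). Time passes only in rows, so rows that repeat a pose let the fingers close. It gives the time, the measured TCP pose, the force and the opening at its end, in the units of the state.
- read_state(): the state, without advancing time (a new reading comes with each control period).
- cams.camera(name): name is "scene" or "side" or "wrist"; returns the picture (420x560x3 uint8, red, green, blue); there is no depth.
- cams.get_calibration(name): a dict with "vertical_fov" (degrees; the focal length in pixels is half the picture's height over the tangent of half this angle, whatever the lens; pixels are square), "cx", "cy" (the principal point, pixels), "R" (3x3) and "t" (3): a world point X has camera coordinates R X + t. Camera axes: x right, y down, z forward; pixel columns grow to the right and rows downward; lengths in mm; the calibration is good to about 2 mm. A picture is of the moment at which its call begins: read the wrist's pose just before it. get_calibration takes no time and is no camera call; for the wrist camera it gives the pose at the moment of the call.
- manip.sign_off(): hands the job in, once; it reports no verdict.
The state is a dict: "clock": time; "joints": joint angles; "qd": joint speeds; "effort": joint torques, N m; "eef_pos": TCP position; "eef_rot": TCP orientation; "wrist_force": force on the tool from outside, world axes, zero at the start; "moment": the same for the moment, N m; "finger_gap": finger opening in mm.
Only numpy, scipy, OpenCV 4.12 (cv2) and the standard library are available. Lean on these libraries where they do the work, as an engineer would, in place of code of your own. Each camera call takes 0.05 s, during which the arm holds its last target. There are 200 camera calls.

## Working session

There is one attempt and no reset: what is moved stays moved. The work goes in short steps, Python scripts to look and compute and a shell command to move; the robot and the scene stay as the last step left them, time stands still between calls to the robot, and variables do not carry over. Pictures are saved under pics/ and viewed, about 8 in all and at most 12, crops included, and the job is handed in when it is done.

```bash
mkdir -p pics; ls
python3 - <<'E'
from cell import read_state,cams
import cv2,numpy as np
s=read_state();print(s)
ims=[]
for n in("scene","side"):
    im=cams.camera(n);cv2.imwrite(f"pics/{n}0.png",im[:,:,::-1]);
    c=cams.get_calibration(n);print(n,c)
im=cams.camera("wrist");cv2.imwrite("pics/wrist0.png",im[:,:,::-1]);print(cams.get_calibration("wrist"))
E
```

```text
pics
{'clock': 0.0, 'joints': array([-6.65902019e-02,  3.00450454e-01,  1.52158048e+00, -2.65174178e-05,
        1.32065706e+00, -6.66151577e-02]), 'qd': array([-0.00162878,  0.00085955,  0.00161883, -0.00058799,  0.00073296,
       -0.00154485]), 'effort': array([-1.53750298e-03, -5.31805658e+01, -3.52735734e+01,  7.07558286e-02,
        2.43994006e-02, -4.79655944e-05]), 'eef_pos': array([5.49757307e+02, 1.18777978e-02, 2.12897894e+02]), 'eef_rot': array([-3.14049804e+00, -4.72840337e-05,  1.57082783e+00]), 'wrist_force': array([0.09825175, 0.67254939, 0.08203303]), 'moment': array([-0.02907938,  0.02674269, -0.00304613]), 'finger_gap': 93.74988637391918}
scene {'vertical_fov': 46.18400970642534, 'cx': 282.6686152599053, 'cy': 208.71947937978288, 'R': array([[-0.76730066,  0.64127932,  0.00324335],
       [ 0.50631455,  0.60890162, -0.61064261],
       [-0.39356736, -0.46690433, -0.79189966]]), 't': array([ 513.45981303, -122.31343244, 1591.59915253])}
side {'vertical_fov': 48.45281632830528, 'cx': 276.98539116432727, 'cy': 200.68825591583612, 'R': array([[-0.99266092, -0.1208307 , -0.00492376],
       [-0.08126325,  0.69664822, -0.71279558],
       [ 0.08955772, -0.70716419, -0.70135456]]), 't': array([ 540.057682  ,  207.2675667 , 1246.23272432])}
{'vertical_fov': 69.80198012873733, 'cx': 273.9820829271442, 'cy': 213.98505090662456, 'R': array([[ 9.99999958e-01,  2.44854624e-04, -1.53844768e-04],
       [ 2.73215891e-04, -9.74300366e-01,  2.25252573e-01],
       [-9.47368801e-05, -2.25252606e-01, -9.74300392e-01]]), 't': array([-549.28983669,  -23.22122962,  389.27931412])}
```

View pics/scene0.png

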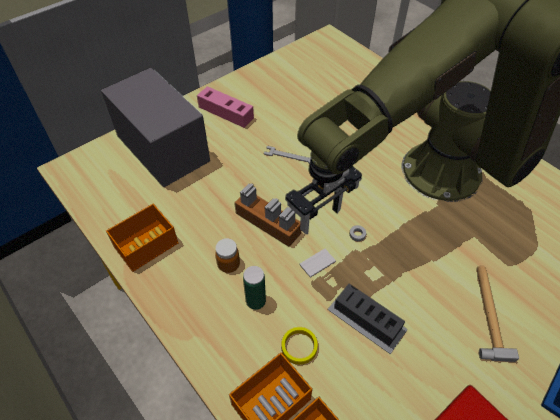

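View pics/side0.png

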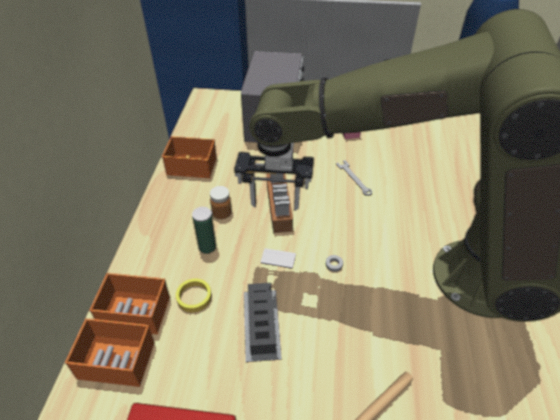

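The lone segment is at the upper-left end of the stand, at scene px (248,192), and the other two are at (272,210) and (287,218). The gauge is at scene (370,316) and side (262,318).

```bash
cat > h.py <<'E'
import numpy as np,cv2
from cell import read_state,cams
def K(c):
    f=210/np.tan(np.radians(c["vertical_fov"]/2));return f
def pl(c,u,v,z):
    f=K(c);R=np.array(c["R"]);t=np.array(c["t"]);C=-R.T@t
    d=R.T@np.array([(u-c["cx"])/f,(v-c["cy"])/f,1]);return C+d*(z-C[2])/d[2]
def pr(c,X):
    f=K(c);p=np.array(c["R"])@np.array(X)+c["t"];return p[0]/p[2]*f+c["cx"],p[1]/p[2]*f+c["cy"]
E
python3 - <<'E'
from h import *
c=cams.get_calibration("scene");s=cams.get_calibration("side")
for n,u,v,z in[("lone top",249,188,110),("mid",273,205,110),("end",288,214,110),("gauge a",351,293,55),("gauge b",393,323,55),("can top",254,272,140),("jar top",227,247,85),("offcut",318,262,6),("collar",358,233,16),("tape",300,345,24),("wrench",290,154,5)]:
    print(n,pl(c,u,v,z).round())
for n,u,v in[("g1",260,290),("g5",262,342)]: print(n,pl(s,u,v,55).round())
for n in("scene",):
    im=cv2.imread("pics/scene0.png");cv2.imwrite("pics/crop0.png",np.vstack([cv2.resize(im[275:355,320:420],(700,560),interpolation=3)]))
E
```

```text
lone top [ 574. -263.  110.]
mid [ 561. -172.  110.]
end [ 549. -122.  110.]
gauge a [561. 143.  55.]
gauge b [540. 268.  55.]
can top [742. -23. 140.]
jar top [ 732. -156.   85.]
offcut [541.   1.   6.]
collar [391.   7.  16.]
tape [744. 155.  24.]
wrench [ 331. -367.    5.]
g1 [569. 143.  55.]
g5 [544. 282.  55.]
```

View pics/wrist0.png

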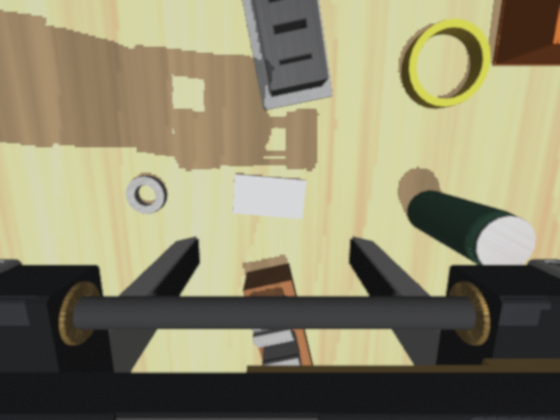

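The wrist view shows the gauge at the top, with slot mouths widening away from its near end: the narrowest is at (295,60) and the next at (290,27). Slot 1 is therefore at the -y end. Next I go over the lone segment with the jaws turned to lie along the row.

```bash
python3 -m handwheel '[[-0.055,-0.005,0,10.5],[-0.11,-0.01,0,21],[-0.165,-0.015,0,31.5],[-0.22,-0.02,0,42],[-0.272,-0.025,0,52]]' 0 && python3 -m handwheel '[[0,0,0,10],[0,0,0,20],[0,0,0,28],[0,0,0,28]]'
python3 - <<'E'
from h import *
s=read_state();print(s["clock"],s["eef_pos"],s["eef_rot"],s["joints"])
im=cams.camera("wrist");cv2.imwrite("pics/w1.png",im[:,:,::-1]);np.save("w1.npy",cams.get_calibration("wrist"),allow_pickle=True)
E
```

```text
clock: 0.78
eef_pos: [524.3, -273.8, 212.8]
eef_rot: [-3.141, 0.001, 0.657]
wrist_force: [1.1, -0.2, 0.5]
finger_gap: 93.7
clock: 1.27
eef_pos: [524.2, -273.8, 212.6]
eef_rot: [-3.141, 0.001, 0.169]
wrist_force: [-0.5, 0.0, -0.7]
finger_gap: 93.6
1.275 [ 524.22272064 -273.77928723  212.60235782] [-3.14082709e+00  1.40943115e-03  1.69280820e-01] [-5.43068301e-01  3.94199620e-01  1.39672922e+00 -3.50153968e-04
  1.35223091e+00  8.58523937e-01]
```

View pics/w1.png

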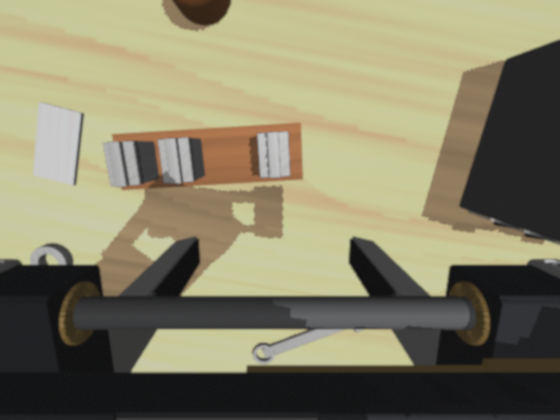

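The stand runs across the image. The lone head is at (274,154), the other two are at about (180,160) and (125,163), and the stand's right end edge runs (300,124)–(302,179). I enlarge the crop to get accurate edges.

Run:
```python
from h import *
im=cv2.imread("pics/w1.png");cv2.imwrite("pics/w1c.png",cv2.resize(im[110:200,230:320],(720,720)[:2],interpolation=cv2.INTER_CUBIC)[:600])
c=np.load("w1.npy",allow_pickle=True).item()
e=lambda a,b:(pl(c,*a,55),pl(c,*b,55))
for a,b in[((122,188),(302,179)),((113,137),(300,124)),((302,179),(300,124))]:
    p,q=e(a,b);d=q-p;print(p.round(1),q.round(1),np.degrees(np.arctan2(d[1],d[0])))
sc=cams.get_calibration("scene")
print("box",pl(sc,178,187,0),pl(sc,209,160,0),[pl(c,460,208,z).round() for z in(0,100,150)])
```

```text
[ 512.7 -105.3   55. ] [ 556.4 -298.7   55. ] -77.27745375920179
[565.8 -92.8  55. ] [ 612.6 -285.6   55. ] -76.3400579101627
[ 556.4 -298.7   55. ] [ 612.6 -285.6   55. ] 13.135207840381629
box [ 691.32222733 -485.9682772     0.        ] [ 550.31639353 -519.5010556     0.        ] [array([ 549., -515.,    0.]), array([ 559., -449.,  100.]), array([ 564., -416.,  150.])]
```

View pics/w1c.png

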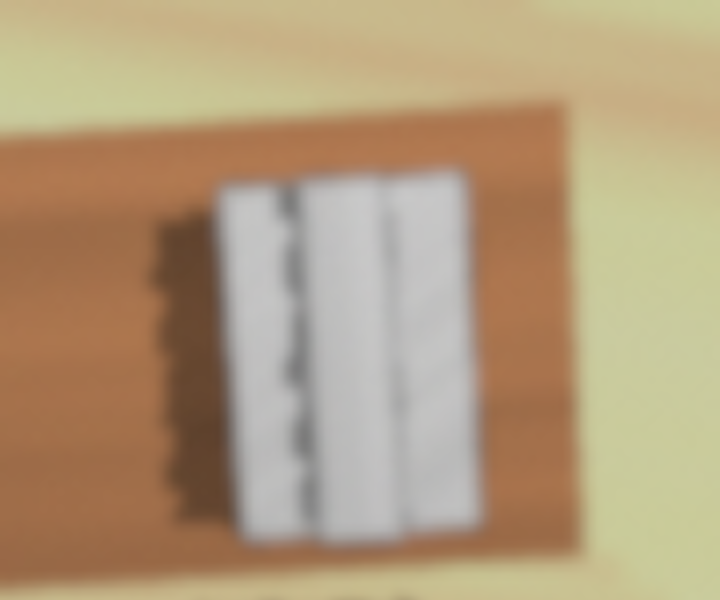

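Run:
```python
from h import *
c=np.load("w1.npy",allow_pickle=True).item()
P=np.array([pl(c,230+u/8-.4,110+v/8-.4,105) for u,v in[(218,183),(467,170),(482,525),(242,540)]])
print(P.round(1),P.mean(0))
for i in range(4):
    d=P[(i+1)%4]-P[i];print(np.linalg.norm(d),np.degrees(np.arctan2(d[1],d[0])))
s=read_state();p=s["eef_pos"];d=P.mean(0)-p;a=s["eef_rot"][2]
print("tool dx,dy",d[0]*np.cos(a)+d[1]*np.sin(a), d[0]*np.sin(a)-d[1]*np.cos(a))
```

```text
[[ 595.2 -245.4  105. ]
 [ 601.3 -272.6  105. ]
 [ 562.7 -281.5  105. ]
 [ 556.3 -254.5  105. ]] [ 578.87610115 -263.50670281  105.        ]
27.87900053166991 -77.27589749055547
39.60166676301887 -167.04491293193635
27.787145607207478 103.42413358978702
39.94164057247235 13.087862588368143
tool dx,dy 55.59766024259488 -0.7754987630781613
```

```bash
python3 -m handwheel '[[0.0555,-0.001,0,-3.4],[0.0555,-0.001,0.04,-3.4],[0.0555,-0.001,0.09,-3.4],[0.0555,-0.001,0.141,-3.4],[0.0555,-0.001,0.141,-3.4]]' 0 && python3 -m handwheel '[[0,0,0,0],[0,0,0,0],[0,0,0,0],[0,0,0,0],[0,0,0,0]]' 0.6 15
```

```text
clock: 1.95
eef_pos: [577.0, -262.4, 68.5]
eef_rot: [-3.137, 0.006, 0.233]
wrist_force: [0.3, 0.1, 1.1]
finger_gap: 93.8
clock: 2.58
eef_pos: [577.1, -262.4, 68.7]
eef_rot: [-3.137, 0.006, 0.234]
wrist_force: [0.6, -0.1, -0.7]
finger_gap: 47.4
```

```bash
python3 -m handwheel '[[0.0015,0.0015,-0.002,0.3],[0.0015,0.0015,-0.002,0.3]]' 0.65 15 && python3 -m handwheel '[[0,0,0,0],[0,0,0,0],[0,0,0,0],[0,0,0,0],[0,0,0,0]]' 0.85 30;  python3 -m handwheel '[[0,0,0,0],[0,0,0,0],[0,0,0,0]]' 1 45
```

```text
clock: 2.82
eef_pos: [579.2, -263.7, 71.0]
eef_rot: [-3.137, 0.005, 0.228]
wrist_force: [-0.1, 0.1, 0.5]
finger_gap: 33.2
clock: 3.45
eef_pos: [579.1, -263.7, 70.9]
eef_rot: [-3.137, 0.006, 0.228]
wrist_force: [-0.3, -0.8, -0.6]
finger_gap: 27.8
clock: 3.82
eef_pos: [579.1, -263.7, 70.9]
eef_rot: [-3.137, 0.006, 0.228]
wrist_force: [0.4, -0.3, -1.3]
finger_gap: 27.9
```

```bash
python3 -m handwheel '[[0,0,-0.012,0],[0,0,-0.03,0],[0,0,-0.05,0],[0,0,-0.09,0],[0,0,-0.144,0]]' && python3 -m handwheel '[[0.002,-0.03,0,0],[0.005,-0.09,0,0],[0.008,-0.15,0,0],[0.01,-0.21,0,0],[0.01,-0.27,0,0]]' && python3 -m handwheel '[[0.002,-0.06,0,1],[0.005,-0.12,0,2],[0.008,-0.17,0,3],[0.0075,-0.199,0,3.4],[0.0075,-0.199,0.06,3.4]]' && python3 -m handwheel '[[0,0,0,0],[0,0,0,0]]'
python3 - <<'E'
from h import *
s=read_state();print(s["clock"],s["eef_pos"],s["eef_rot"],s["joints"])
c=cams.get_calibration("wrist");im=cams.camera("wrist");cv2.imwrite("pics/w2.png",im[:,:,::-1]);np.save("w2.npy",c,allow_pickle=True)
E
```

```text
clock: 4.45
eef_pos: [579.5, -263.9, 216.6]
eef_rot: [-3.136, 0.006, 0.228]
wrist_force: [0.2, -0.8, -5.0]
finger_gap: 27.8
clock: 5.08
eef_pos: [527.6, 3.2, 219.5]
eef_rot: [-3.137, 0.005, 0.228]
wrist_force: [0.6, 0.3, -5.1]
finger_gap: 27.8
clock: 5.7
eef_pos: [491.3, 201.7, 164.6]
eef_rot: [-3.135, -0.005, 0.171]
wrist_force: [1.5, -1.0, -5.9]
finger_gap: 27.7
clock: 5.95
eef_pos: [492.4, 201.8, 167.7]
eef_rot: [-3.135, -0.008, 0.171]
wrist_force: [-0.2, 0.5, -4.6]
finger_gap: 28.1
5.95 [492.43382823 201.84014201 167.72726487] [-3.13480298 -0.00844221  0.17113745] [0.31745651 0.297219   1.63489584 0.00588601 1.20014177 1.71498027]
```

View pics/w2.png

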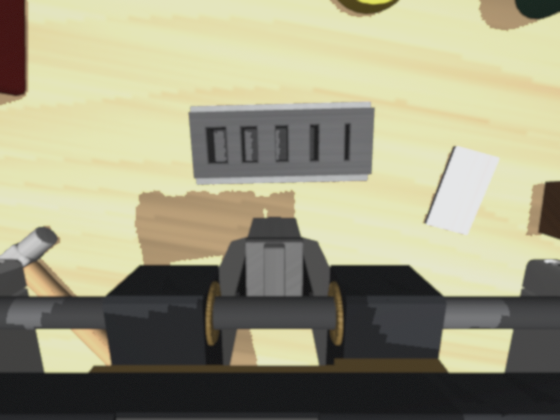

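The gauge is clearly in view, with slots at about (347,142) for slot 1, (314,142), (281,143), (249,144) and (217,145) for slot 5. I enlarge this view.

Run:
```python
import cv2
im=cv2.imread("pics/w2.png");cv2.imwrite("pics/w2c.png",cv2.resize(im[95:190,183:383],(800,380),interpolation=cv2.INTER_CUBIC))
```

```text
(no output)
```

View pics/w2c.png

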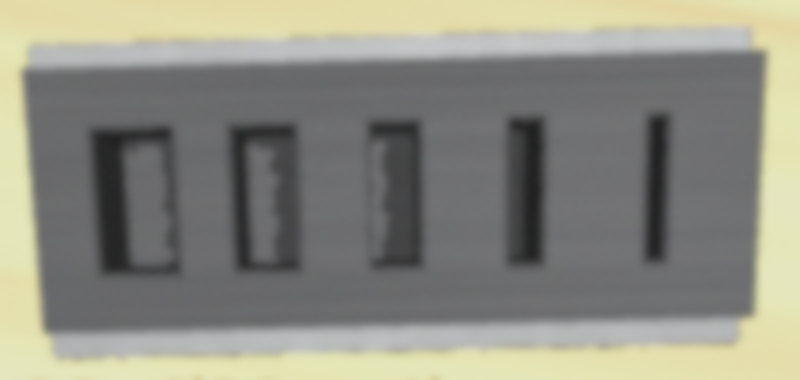

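```bash
cat > fit.py <<'E'
from h import *
from scipy.optimize import least_squares
c=np.load("w2.npy",allow_pickle=True).item()
px=[];md=[]
def add(u,v,x,y): px.append((183+u/4-.4,95+v/4-.4));md.append((x,y))
add(25,70,30,84);add(765,52,30,-84);add(753,315,-30,-84);add(46,332,-30,84)
# slot centres x of mouth: mean of 4 corners
for q,y in[([(92,130),(172,127),(180,270),(101,272)],60),([(228,126),(297,124),(300,268),(234,269)],30),([(369,123),(420,123),(423,266),(371,266)],0),([(509,120),(545,119),(543,263),(509,264)],-30),([(645,114),(670,114),(666,262),(645,262)],-60)]:
    m=np.mean(q,0);add(m[0],m[1],0,y)
W=np.array([pl(c,u,v,55)[:2] for u,v in px]);md=np.array(md)
def T(p): R=np.array([[np.cos(p[2]),-np.sin(p[2])],[np.sin(p[2]),np.cos(p[2])]]);return md@R.T*1+p[:2]
r=least_squares(lambda p:(T(p)-W).ravel(),[552,208,.17])
G=r.x
if __name__=="__main__":
    print(G,np.degrees(G[2]));print((W-T(G)).round(1));
    print("slots",T(G)[4:].round(1)[::-1])
    sc=cams.get_calibration("scene");im=cv2.imread("pics/scene0.png")
    for X in T(G)[:4]: print("scene",np.round(pr(sc,[*X,55]),1))
E
python3 fit.py
```

```text
[5.58913102e+02 2.07483711e+02 1.94477399e-01] 11.142734149556377
[[-0.5 -0.9]
 [-0.9  0.6]
 [ 0.4  0.8]
 [ 0.5 -0.7]
 [ 0.3 -0.1]
 [ 0.2  0.2]
 [ 0.  -0. ]
 [ 0.  -0. ]
 [ 0.1  0.2]]
slots [[570.5 148.6]
 [564.7 178. ]
 [558.9 207.5]
 [553.1 236.9]
 [547.3 266.4]]
scene [392.5 339.2]
scene [335.4 299.4]
scene [348.7 283.1]
scene [405.3 321.1]
```

```bash
cat > d.py <<'E'
import sys
from fit import *
k=int(sys.argv[1]);ox,oy=(float(a) for a in (sys.argv[2:4] or (0,0)))
s=read_state();p=s["eef_pos"];a=s["eef_rot"][2];R2=np.array([[np.cos(G[2]),-np.sin(G[2])],[np.sin(G[2]),np.cos(G[2])]])
t=G[:2]+R2@np.array([ox,-60+30*(k-1)+oy]);d=t-p[:2]
print("t",s["clock"].__round__(2),"tool dx %.2f dy %.2f turn %.2f"%(d[0]*np.cos(a)+d[1]*np.sin(a),d[0]*np.sin(a)-d[1]*np.cos(a),np.degrees(a-G[2])),"z",p[2].round(2),"gauge-frame",(R2.T@(p[:2]-G[:2])).round(2),"rot",s["eef_rot"].round(4),"F",s["wrist_force"].round(1),"gap",s["finger_gap"].round(1))
E
python3 -m handwheel '[[0.034,0.033,0,-0.7],[0.068,0.0657,0,-1.35],[0.068,0.0657,0.025,-1.35],[0.068,0.0657,0.05,-1.35],[0.068,0.0657,0.05,-1.35]]' && python3 -m handwheel '[[0,0,0,0],[0,0,0,0]]'; python3 d.py 1
```

```text
clock: 6.62
eef_pos: [571.1, 148.6, 118.2]
eef_rot: [-3.135, -0.008, 0.194]
wrist_force: [-0.6, -0.1, -4.6]
finger_gap: 27.6
clock: 6.88
eef_pos: [571.8, 148.7, 120.0]
eef_rot: [-3.135, -0.011, 0.194]
wrist_force: [0.2, -0.3, -5.1]
finger_gap: 27.4Traceback (most recent call last):
  File "d.py", line 6, in <module>
    print("t",s["clock"].__round__(2),"tool dx %.2f dy %.2f turn %.2f"%(d[0]*np.cos(a)+d[1]*np.sin(a),d[0]*np.sin(a)-d[1]*np.cos(a),np.degrees(a-G[2])),"z",p[2].round(2),"gauge-frame",(R2.T@(p[:2]-G[:2])).round(2),"rot",s["eef_rot"].round(4),"F",s["wrist_force"].round(1),"gap",s["finger_gap"].round(1))
                                                                                                                                                                                                                                                                                      ^^^^^^^^^^^^^^^^^^^^^
AttributeError: 'float' object has no attribute 'round'
```

```bash
sed -i 's/s\["finger_gap"\].round(1)/round(s["finger_gap"],1)/' d.py; python3 d.py 1; python3 -m handwheel '[[-0.001,0,0.008,0],[-0.0015,0,0.014,0],[-0.0015,0,0.017,0],[-0.0015,0,0.0185,0],[-0.0015,0,0.0195,0]]'; python3 d.py 1
```

```text
t 6.88 tool dx -1.26 dy -0.19 turn -0.04 z 120.02 gauge-frame [  1.26 -60.19] rot [-3.135  -0.0106  0.1938] F [ 0.2 -0.3 -5.1] gap 27.4
clock: 7.5
eef_pos: [570.5, 148.6, 100.6]
eef_rot: [-3.135, -0.01, 0.194]
wrist_force: [-2.5, -0.6, -1.7]
finger_gap: 27.6
t 7.5 tool dx 0.05 dy -0.05 turn -0.04 z 100.61 gauge-frame [-5.000e-02 -6.005e+01] rot [-3.135  -0.0105  0.1938] F [-2.5 -0.6 -1.7] gap 27.6
```

```bash
python3 -m handwheel '[[0,0,0.0005,0],[0,0,0.001,0],[0,0,0.0012,0],[0,0,0.0012,0]]'; python3 d.py 1; python3 -m handwheel '[[0,0,-0.005,0],[0,0,-0.011,0],[0,-0.015,-0.011,0],[0,-0.03,-0.011,0],[0,-0.03,-0.011,0]]';python3 d.py 2
```

```text
clock: 8.0
eef_pos: [570.6, 148.6, 99.7]
eef_rot: [-3.135, -0.011, 0.194]
wrist_force: [-3.3, -0.4, 2.9]
finger_gap: 27.8
t 8.0 tool dx -0.03 dy -0.06 turn -0.04 z 99.67 gauge-frame [ 3.000e-02 -6.006e+01] rot [-3.135  -0.0107  0.1938] F [-3.3 -0.4  2.9] gap 27.8
clock: 8.62
eef_pos: [564.2, 179.4, 110.6]
eef_rot: [-3.135, -0.01, 0.196]
wrist_force: [0.3, -0.3, -5.5]
finger_gap: 27.4
t 8.62 tool dx 0.24 dy 1.42 turn 0.07 z 110.65 gauge-frame [ -0.25 -28.58] rot [-3.1349 -0.0105  0.1957] F [ 0.3 -0.3 -5.5] gap 27.4
```

Slot 1 refused the tang: contact at z≈101, about 8 N. Slot 2 next.

```bash
python3 -m handwheel '[[0.0002,0.0014,0.001,0],[0.0002,0.0014,0.005,0],[0.0002,0.0014,0.007,0],[0.0002,0.0014,0.008,0],[0.0002,0.0014,0.009,0]]'; python3 d.py 2;  python3 -m handwheel '[[0,0,0.0005,0],[0,0,0.001,0],[0,0,0.0015,0],[0,0,0.002,0]]'; python3 d.py 2
```

```text
clock: 9.25
eef_pos: [564.8, 178.0, 101.6]
eef_rot: [-3.135, -0.01, 0.196]
wrist_force: [0.6, -1.2, -4.7]
finger_gap: 28.0
t 9.25 tool dx -0.05 dy -0.02 turn 0.06 z 101.56 gauge-frame [  0.05 -30.02] rot [-3.1349 -0.0104  0.1956] F [ 0.6 -1.2 -4.7] gap 28.0
clock: 9.75
eef_pos: [564.9, 178.1, 99.9]
eef_rot: [-3.135, -0.011, 0.196]
wrist_force: [-1.6, -1.0, 1.6]
finger_gap: 28.2
t 9.75 tool dx -0.18 dy 0.01 turn 0.07 z 99.93 gauge-frame [  0.18 -29.99] rot [-3.1349 -0.0108  0.1957] F [-1.6 -1.   1.6] gap 28.2
```

Slot 2 also stops it at the mouth. To rule out misalignment I slide it lightly ±1.5 mm.

```bash
python3 -m handwheel '[[0,0.0008,0,0],[0,0.0015,0,0],[0,0.0015,0,0]]'; python3 d.py 2; python3 -m handwheel '[[0,-0.0008,0,0],[0,-0.0016,0,0],[0,-0.0024,0,0],[0,-0.003,0,0],[0,-0.003,0,0]]'; python3 d.py 2
```

```text
clock: 10.12
eef_pos: [565.4, 176.7, 100.1]
eef_rot: [-3.135, -0.012, 0.196]
wrist_force: [0.3, 1.9, 0.5]
finger_gap: 27.5
t 10.12 tool dx -0.42 dy -1.45 turn 0.07 z 100.09 gauge-frame [  0.42 -31.45] rot [-3.1348 -0.0115  0.1956] F [0.3 1.9 0.5] gap 27.5
clock: 10.75
eef_pos: [564.8, 179.7, 100.1]
eef_rot: [-3.135, -0.012, 0.196]
wrist_force: [-0.1, -1.4, 0.8]
finger_gap: 28.2
t 10.75 tool dx -0.45 dy 1.59 turn 0.07 z 100.12 gauge-frame [  0.44 -28.41] rot [-3.1348 -0.0116  0.1957] F [-0.1 -1.4  0.8] gap 28.2
```

```bash
python3 -m handwheel '[[0,0,-0.005,0],[0,0,-0.010,0],[-0.0004,-0.0142,-0.01,0],[-0.0004,-0.028,-0.01,0],[-0.0004,-0.0275,-0.01,0]]';python3 d.py 3
```

```text
clock: 11.38
eef_pos: [558.5, 207.9, 110.1]
eef_rot: [-3.135, -0.011, 0.197]
wrist_force: [0.4, 0.0, -5.3]
finger_gap: 28.0
t 11.38 tool dx 0.35 dy 0.46 turn 0.17 z 110.08 gauge-frame [-0.35  0.46] rot [-3.1347 -0.0112  0.1975] F [ 0.4  0.  -5.3] gap 28.0
```

```bash
python3 -m handwheel '[[0.0003,0.0005,0.001,0.15],[0.0003,0.0005,0.005,0.15],[0.0003,0.0005,0.0075,0.15],[0.0003,0.0005,0.009,0.15],[0.0003,0.0005,0.0105,0.15]]'; python3 d.py 3
```

```text
clock: 12.0
eef_pos: [559.0, 207.4, 99.5]
eef_rot: [-3.135, -0.011, 0.195]
wrist_force: [0.7, 0.5, -3.5]
finger_gap: 27.8
t 12.0 tool dx -0.11 dy -0.07 turn 0.01 z 99.49 gauge-frame [ 0.11 -0.07] rot [-3.1347 -0.0113  0.1947] F [ 0.7  0.5 -3.5] gap 27.8
```

```bash
python3 -m handwheel '[[0,0,0.0008,0],[0,0,0.0016,0],[0,0,0.002,0]]'; python3 d.py 3
```

```text
clock: 12.38
eef_pos: [559.1, 207.5, 97.5]
eef_rot: [-3.135, -0.011, 0.195]
wrist_force: [-0.7, -0.3, -4.5]
finger_gap: 27.9
t 12.38 tool dx -0.14 dy -0.04 turn 0.01 z 97.47 gauge-frame [ 0.14 -0.04] rot [-3.1346 -0.0112  0.1947] F [-0.7 -0.3 -4.5] gap 27.9
```

Slot 3 takes it: below the mouth with no contact force. I keep lowering it.

```bash
python3 -m handwheel '[[0,0,0.002,0],[0,0,0.004,0],[0,0,0.006,0],[0,0,0.008,0],[0,0,0.01,0]]'; python3 d.py 3; python3 -m handwheel '[[0,0,0.002,0],[0,0,0.004,0],[0,0,0.006,0],[0,0,0.008,0],[0,0,0.01,0]]'; python3 d.py 3
```

```text
clock: 13.0
eef_pos: [559.2, 207.5, 87.3]
eef_rot: [-3.135, -0.011, 0.195]
wrist_force: [-0.6, -0.1, -4.5]
finger_gap: 27.6
t 13.0 tool dx -0.25 dy 0.01 turn 0.01 z 87.33 gauge-frame [0.25 0.01] rot [-3.1347 -0.0112  0.1947] F [-0.6 -0.1 -4.5] gap 27.6
clock: 13.62
eef_pos: [559.3, 207.7, 77.2]
eef_rot: [-3.135, -0.011, 0.195]
wrist_force: [-0.2, 0.0, -5.2]
finger_gap: 27.6
t 13.62 tool dx -0.37 dy 0.11 turn 0.02 z 77.21 gauge-frame [0.37 0.11] rot [-3.1346 -0.0113  0.1948] F [-0.2  0.  -5.2] gap 27.6
```

```bash
python3 -m handwheel '[[-0.0003,0,0.002,0],[-0.0003,0,0.004,0],[-0.0003,0,0.005,0],[-0.0003,0,0.006,0],[-0.0003,0,0.006,0]]'; python3 d.py 3
```

```text
clock: 14.25
eef_pos: [559.1, 207.7, 71.3]
eef_rot: [-3.135, -0.011, 0.195]
wrist_force: [-0.4, 0.3, -4.8]
finger_gap: 27.6
t 14.25 tool dx -0.18 dy 0.14 turn 0.01 z 71.28 gauge-frame [0.18 0.14] rot [-3.1346 -0.0114  0.1947] F [-0.4  0.3 -4.8] gap 27.6
```

```bash
python3 -m handwheel '[[0,0,0.0006,0],[0,0,0.0012,0],[0,0,0.0018,0],[0,0,0.0018,0]]'; python3 d.py 3
```

```text
clock: 14.75
eef_pos: [559.1, 207.7, 69.7]
eef_rot: [-3.135, -0.012, 0.195]
wrist_force: [-2.1, -1.8, 2.7]
finger_gap: 27.7
t 14.75 tool dx -0.24 dy 0.15 turn 0.02 z 69.75 gauge-frame [0.24 0.15] rot [-3.1346 -0.0115  0.1947] F [-2.1 -1.8  2.7] gap 27.7
```

```bash
python3 -m handwheel '[[0,0,0.0004,0],[0,0,0.0007,0]]' ; python3 -m handwheel '[[0,0,0,0],[0,0,0,0],[0,0,0,0]]' 0.6 5; python3 -m handwheel '[[0,0,0,0],[0,0,0,0],[0,0,-0.003,0]]' 0.4 ; python3 d.py 3; python3 -m handwheel '[[0,0,-0.01,0],[0,0,-0.03,0],[0,0,-0.07,0],[0,0,-0.12,0],[0,0,-0.15,0]]'; python3 -m handwheel '[[-0.03,0,0,0],[-0.065,0,0,0],[-0.065,0,0,0]]'
python3 - <<'E'
from h import *
im=cams.camera("wrist");cv2.imwrite("pics/w3.png",im[:,:,::-1]);np.save("w3.npy",cams.get_calibration("wrist"),allow_pickle=True)
im=cams.camera("side");cv2.imwrite("pics/side3.png",im[:,:,::-1])
E
```

```text
clock: 15.0
eef_pos: [559.2, 207.7, 69.3]
eef_rot: [-3.135, -0.012, 0.195]
wrist_force: [-3.8, -1.2, 4.4]
finger_gap: 28.0
clock: 15.38
eef_pos: [559.3, 207.7, 69.2]
eef_rot: [-3.135, -0.012, 0.195]
wrist_force: [0.3, -0.7, -0.2]
finger_gap: 37.2
clock: 15.75
eef_pos: [559.1, 207.7, 72.1]
eef_rot: [-3.135, -0.012, 0.195]
wrist_force: [0.2, 0.4, 0.2]
finger_gap: 56.1
t 15.75 tool dx -0.25 dy 0.13 turn 0.01 z 72.13 gauge-frame [0.25 0.13] rot [-3.1346 -0.0116  0.1947] F [0.2 0.4 0.2] gap 56.1
clock: 16.38
eef_pos: [558.0, 206.4, 225.6]
eef_rot: [-3.134, -0.015, 0.195]
wrist_force: [-0.1, 0.3, -0.0]
finger_gap: 56.7
clock: 16.75
eef_pos: [493.1, 193.7, 226.0]
eef_rot: [-3.134, -0.016, 0.195]
wrist_force: [-0.2, -0.4, 1.0]
finger_gap: 56.2
```

View pics/w3.png

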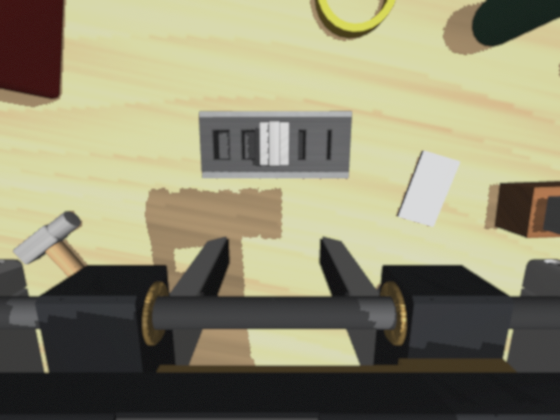

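View pics/side3.png

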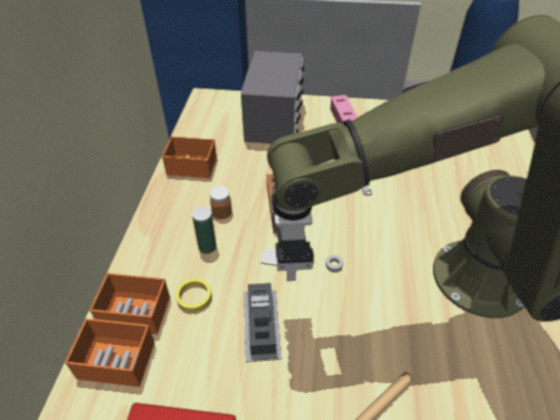

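Both views show the segment upright and square in the middle slot, at wrist (273,144), with slots 4 and 5 at left and 1 and 2 at right. The gripper is clear and the bystanders look unmoved.

```bash
python3 -c "
from cell import manip;print(manip.sign_off())"
```

```text
the job is handed in; nothing more can be done
None
```

The lone segment is home in slot 3 of the gauge and released, and I handed the job in at about 17 s on the robot's clock.

- **Slot 1:** refused at the mouth with about 8 N of touch.
- **Slot 2:** refused at the mouth with about 7 N. I also slid the tang lightly ±1.5 mm across this mouth to rule out misalignment, and it still did not enter.
- **Slot 3:** took the tang freely, with no contact force on the way down. The head met the gauge top at about the height I had gripped it at on the stand. I seated it with about 9 N before letting go. That points to the 9.5 mm tang, though I did not measure the thickness directly.

**Last checks:**
- The wrist and side pictures show the segment upright and square in slot 3, with the gripper clear.
- The wrist force was near zero after release.
- The bystanders visible in those pictures had not moved. The arm hid most of the wooden stand there, so I did not re-check the other two segments after the job. The gripper met no force on leaving the stand.
- The tool was tilted about 0.7° by the time of seating. I saw no effect on how the segment sits, but I did not measure its final flatness separately.

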